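# Set the tool chest's flap to the marker

## Robot

A 7-joint arm with a two-finger parallel gripper is mounted at the origin on the work surface. World frame = base frame: x ahead of the robot, y to its left, z up, the work surface at z = 0. Lengths are in m, angles in rad, forces in N, time in s.
With the tool pointing down it reaches from about 0.425 to 1.025 m from the base axis. Payload 9.4 kg.
Tool frame: the origin (TCP) lies midway between the tips of the shut fingers; the grasp point (between the pads) lies 19 mm behind it; z points along the fingers, y is the line along which they close (so a half turn about z gives the same grasp; the last joint's range is limited). The gripper opens to 93 mm and grips with 3 to 60 N. Pads are 15 mm wide; open, the fingers measure 128 mm over their backs; the gripper's body (75 mm by 188 mm) begins 65 mm behind the grasp point.
Start: joints at [1.215, 0.599, -0.003, 1.599, 0.002, 0.943, -0.08], TCP at [0.2, -0.697, 0.219] pointing down, gripper open.
Joint ranges: [-2.57, 2.57], [-0.35, 1.97], [-1.29, 1.29], [0.11, 2.56], [-1.05, 4.19], [0.11, 1.86], [-2.63, 2.63]. Speed limits (rad/s): [2.22, 2.22, 3.01, 3.01, 3.14, 3.14, 3.14].

## Interface

Orientations are given as a 3x3 rotation matrix whose columns are the frame's x, y, z axes.
In Python, from station import manip, viewer gives the robot as it stands.
- The arm moves only by the tool jog_arm, never from a script. Its argument "targets" is a list of rows, each an object with "dp": the shift along the tool's x, y, z each as a share of 75 cm, from -1 to 1, a list of three; "delta_rot": the turn, a rotation vector about the tool's x, y, z each as a share of 45 degrees, from -1 to 1, a list of three; "jaw": the finger opening in mm, from 0 to 93. In form: [{"dp": [tx, ty, tz], "delta_rot": [rx, ry, rz], "jaw": jaw}, ...]. A call has 1 to 12 rows; each row shifts and turns the commanded pose from where the row before left it, along the tool's axes as they then stand; what a row does not reach is not made up. A row lasts 1/10 s, in which the tool goes at most 50 mm and 8.59 degrees, less where a joint would pass 70% of its speed; a pose out of reach is approached as far as the arm can. A call with a number of a shift or a turn outside -1 to 1 is refused whole. A call with a gripper value outside its range is refused whole. The fingers move at their own pace and stop on an object; "newtons" is the grip in N (left out, the last holds). Time passes only in rows, so rows that do not move let the fingers close. It gives the time, the measured TCP pose, the force, the opening and the grip force at its end, in the units of the state.
- manip.get_obs(): the state, without advancing time (a new reading comes with each control period).
- viewer.snapshot(name): name is "scene" or "top" or "wrist"; returns a dict with "frame" (384x512x3 uint8, red, green, blue), "mtx" (3x3 intrinsics, pixels), "pose" (4x4, takes a point from camera to world coordinates). Camera axes: x right, y down, z forward; pixel columns grow to the right and rows downward; lengths in m; the calibration is good to about 2 mm. A picture is of the moment at which its call begins. There is no depth.
- manip.finish_job(): hands the job in; it is judged then, once.
The state is a dict: "time_s": time; "joint_positions": joint angles; "qvel": joint speeds; "effort": joint torques, N m; "tool_pos": TCP position; "orientation": TCP orientation; "contact_force": force on the tool from outside, world axes, zero at the start; "wrist_torque": the same for the moment, N m; "width": finger opening in m; "grasp_force": force on a finger pad.
Only numpy, scipy, OpenCV 4.12 (cv2) and the standard library are available. Lean on these libraries where they do the work, as an engineer would, in place of code of your own. Each camera call takes 0.05 s, during which the arm holds its last target. There are 200 camera calls.

## Task

The flap of the white tool chest is going to serve as a sloping filing rest. Push the round button on top of the chest right down to its stop so that the flap springs ajar, then ease the flap down until the brass stud on its edge stands at the red marker on the quadrant, without letting the flap drop, and finish still holding it there so that the wing nut can be done up. Leave the marker where it is clamped and do not disturb the things lying on and beside the chest.

Things in the scene. Friction and masses are not known exactly. Their poses are not given: they have to be found in the camera images.
- chest: White fall-front tool chest, 240 deep (its x), 360 wide (its y), 245 high; fixed to the bench. Origin at the centre of its underside; its front (the flap) looks along its -x, roughly towards the robot; z is up. The flat top is 245 mm above the bench. Behind the flap are drawers.
- catch (a joint): Travel in m of the push button, 0 up, 0.008 fully down at its stop. Spring: 2 N to start, 5 N at the stop; it springs back up by itself. It lets the flap go when nearly 6 mm down; an ejector then pushes the flap ajar to about 0.11 rad, where its stiff hinge keeps it.
- catch_top (a point): Centre of the top face of the round aluminium push button (26 mm diameter, 16 mm proud of the chest's top), 35 mm behind the chest's front face, in the middle of its width. It is pressed straight down.
- flap (a joint): Angle in rad of the flap about its level lower edge: 0 shut and upright, growing as its upper edge swings out and down to the chest's -x; stop at 1.45. The flap weighs about 0.7 kg; beyond about 0.35 rad it falls open (slowed by its stiff hinge) unless held.
- flap_hinge (a point): Middle of the flap's hinge axis, 55 mm above the bench, 6 mm behind the chest's front face; the axis runs along the chest's y. The orientation is the flap's: z from the hinge to its upper edge, x inward (square to the panel), y along the hinge. The panel is 348 wide, 12 thick (6 either side of the axis plane), its upper edge 174 mm from the axis.
- flap_bar (a point): Middle of the dark steel bar pull, cranked out and up past the flap's edge: a round bar 12 mm thick, 120 mm long along y, on two end legs. In the flap's frame 190 mm up from the hinge axis (16 past the panel's edge) and 44 mm out along -x: 32 mm clear behind it, and level with the chest's top when shut. Fingers pointing down can pinch it at every angle needed; it turns between the pads.
- flap_stud (a point): Outer end of the brass stud with wing nut on the flap's edge at the chest's -y side, 125 mm from the hinge axis along the flap; it runs in the quadrant's curved slot. Its orientation is the flap's.
- mark (a joint): Angle in rad at which the red marker is clamped on the quadrant, counted like the flap's angle: the flap stands at the marker when both angles are equal.
- mark_clip (a point): Centre of the red marker clip (18 mm long round the rim, 24 mm high, 26 mm thick) on the outer rim of the slotted steel quadrant, which is fixed to the chest's -y side, centred on the hinge axis; 144 mm from that axis. Its z points away from the axis. A firm push would shift it.
- stone: Grey whetstone, 45 x 120 x 25 mm, loose on the left half (+y) of the chest's top; origin at the centre of its underside.
- file: File with a light wooden handle, 190 mm long, 20 mm high, loose along y on the right half (-y) of the chest's top; origin on its underside where handle and blade meet.
- bowl: Steel bowl, 150 mm across, 50 mm high, loose on the bench to one side of the chest; origin at the centre of its underside.
- stake: Small steel bench stake on a dark wood block, 85 x 85 x 110 mm, 3 kg, standing on the bench on the other side; origin at the centre of its underside.

How it is judged:
On the way, in this order (a step that is already met when the one before it is completed fails the run):
1. the button is pushed down to its stop, the flap not yet lowered (value of joint catch above 0.007 m and value of joint flap below 0.35 rad), for 0.05 s.
2. the flap, held by the fingers, stands at the marker (angle between the z axis of flap_stud and the z axis of mark_clip, either way round below 0.07 rad and contact force between the fingers and flap above 0.3 N), for 0.3 s.
At the end, for the whole second after the job is handed in: The flap is still, within 0.07 rad (about 4 degrees; the stud within the marker's width, 9 mm) of the red marker's angle, with the fingers bearing on it (over 0.3 N) and nothing else under it; the marker is within 6 mm and each bystander within 20 mm of where it was (all of step 2 and velocity of joint flap between -0.03 and 0.03 rad/s and distance of mark_clip from where it was at the start of the episode below 0.006 m and distance of each of stone, file, bowl, stake from where it was at the start of the episode below 0.02 m and contact force between flap and stone below 0.1 N and contact force between flap and file below 0.1 N and contact force between flap and bowl below 0.1 N and contact force between flap and stake below 0.1 N); the arm keeps its last pose, push and grip.
It fails at once if the flap drops well past the marker's range (beyond 1.2 rad) (value of joint flap above 1.2 rad).
It fails at once if the red marker is shifted (distance of mark_clip from where it was at the start of the episode above 0.01 m).
It fails at once if the stone, file, bowl or stake is disturbed (distance of any of stone, file, bowl, stake from where it was at the start of the episode above 0.03 m).
It also fails if it takes over 40 s, if anything falls off the work surface, if the arm or the gripper's body presses on something with over 40 N, if the wrist force passes 120 N, or if a joint passes its speed limit or range.

## Working session

There is one attempt and no reset: what is moved stays moved. The work goes in short steps, Python scripts to look and compute and a tool call to move; the robot and the scene stay as the last step left them, time stands still between calls to the robot, and variables do not carry over. Pictures are saved under pics/ and viewed, at most 10 in all, crops included, and the job is handed in when it is done.

Besides the shell and the picture viewer there is one more tool, called after "Call:" as a command line: name --argument value ..., lists and objects as JSON in quotes. jog_arm: Moves the arm, as the interface text tells. Shift numbers are shares of 75 cm and turn numbers shares of 45 degrees, none past 1 either way. Its arguments: {"type":"object","properties":{"targets":{"type":"array","items":{"type":"object","properties":{"dp":{"type":"array","items":{"type":"number","minimum":-1,"maximum":1}},"delta_rot":{"type":"array","items":{"type":"number","minimum":-1,"maximum":1}},"jaw":{"type":"number"}}}},"newtons":{"type":"number"}},"required":["targets"]}

```bash
mkdir -p pics
cat > h.py <<'E'
import numpy as np, cv2
from station import manip, viewer
def snap(n,tag):
    s=viewer.snapshot(n); cv2.imwrite(f'pics/{tag}.png',s['frame'][:,:,::-1]); np.savez(f'pics/{tag}.npz',**s); return s
def load(tag): return np.load(f'pics/{tag}.npz')
def ray(s,u,v):
    d=s['pose'][:3,:3]@np.linalg.inv(s['mtx'])@np.array([u,v,1.]); return s['pose'][:3,3],d/np.linalg.norm(d)
def onz(s,u,v,z):
    o,d=ray(s,u,v); return o+d*(z-o[2])/d[2]
def proj(s,p):
    T=np.linalg.inv(s['pose']); c=T[:3,:3]@p+T[:3,3]; q=s['mtx']@c; return q[:2]/q[2]
E
python3 - <<'E'
from h import *
a=snap('scene','s0');b=snap('top','t0')
im=np.vstack([a['frame'],b['frame']])[:,:,::-1]
im=np.hstack([a['frame'],b['frame']])[:,:,::-1]
cv2.imwrite('pics/both.png',cv2.resize(im,(800,300)))
for s in(a,b): print(s['pose'].round(3),s['mtx'].round(1))
print(manip.get_obs())
E
```

```text
[[-9.240e-01  3.600e-01 -1.270e-01  7.700e-01]
 [ 3.820e-01  8.720e-01 -3.050e-01  3.380e-01]
 [ 1.000e-03 -3.310e-01 -9.440e-01  1.274e+00]
 [ 0.000e+00  0.000e+00  0.000e+00  1.000e+00]] [[364.4   0.  257.1]
 [  0.  364.4 192.5]
 [  0.    0.    1. ]]
[[ 0.004 -0.996  0.087  0.496]
 [-1.    -0.006 -0.019  0.02 ]
 [ 0.019 -0.087 -0.996  1.422]
 [ 0.     0.     0.     1.   ]] [[367.4   0.  256.3]
 [  0.  367.4 194.4]
 [  0.    0.    1. ]]
{'time_s': 0.1, 'joint_positions': array([ 1.21528334,  0.60004823, -0.00251926,  1.60005128,  0.00181358,
        0.94293245, -0.07979429]), 'qvel': array([ 9.30556399e-04, -1.12333117e-03, -9.65824595e-04, -8.11005964e-04,
        1.14535168e-03, -1.19809459e-03, -6.42248899e-05]), 'effort': array([ 5.06945755e-03, -7.66556740e+01,  1.50232863e+00, -2.52940804e+01,
       -5.22058841e-02,  1.35279569e-02,  8.56168504e-05]), 'tool_pos': array([ 0.19937393, -0.69657955,  0.21784395]), 'orientation': array([[ 9.61368364e-01,  2.75264549e-01, -5.45258993e-04],
       [ 2.75265044e-01, -9.61367456e-01,  1.33034503e-03],
       [-1.57997427e-04, -1.42904236e-03, -9.99998966e-01]]), 'contact_force': array([ 0.29392322,  0.23190972, -0.05412785]), 'wrist_torque': array([ 0.04182128, -0.00182196,  0.02172254]), 'grasp_force': 0.0, 'width': 0.09294059605355769}
```

View pics/s0.png

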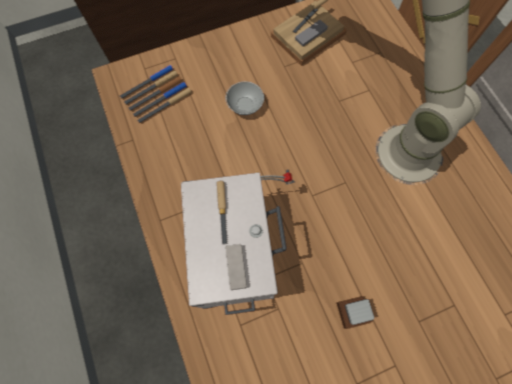

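View pics/t0.png

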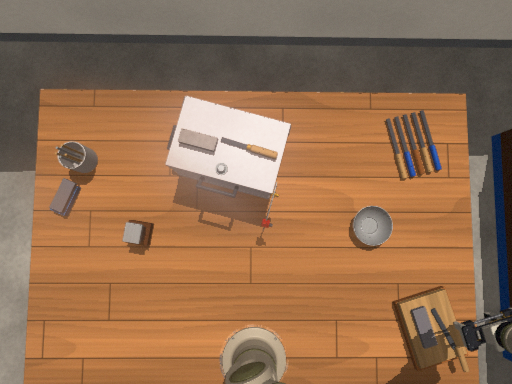

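The scene view shows the white chest with its button at about (256,230), the red marker at (288,177) and the bar pull at about (281,232). The top view shows the button at (222,169), the marker at (265,223) and the bar at about (216,190).

Run:
```python
from h import *
a=load('s0');b=load('t0')
def tri(pa,pb):
    A=[];r=[]
    for s,p in((a,pa),(b,pb)):
        o,d=ray(s,*p);P=np.eye(3)-np.outer(d,d);A.append(P);r.append(P@o)
    return np.linalg.lstsq(np.vstack(A),np.hstack(r),rcond=None)[0]
reds=[]
for s,n,roi in((a,'s',(170,310,160,310)),(b,'t',(90,200,160,300))):
    f=s['frame'].astype(int); hsv=cv2.cvtColor(s['frame'],cv2.COLOR_RGB2HSV)
    m=((f[...,0]>120)&(f[...,1]<70)&(f[...,2]<70)).astype(np.uint8)
    k,l,st,c=cv2.connectedComponentsWithStats(m)
    i=1+np.argmax(st[1:,4]);print(n,'red',c[i],st[i]);reds.append(c[i])
    w=np.zeros_like(m);w[roi[0]:roi[1],roi[2]:roi[3]]=((hsv[...,1]<30)&(hsv[...,2]>175))[roi[0]:roi[1],roi[2]:roi[3]]
    cs,_=cv2.findContours(w,cv2.RETR_EXTERNAL,cv2.CHAIN_APPROX_NONE);c=max(cs,key=cv2.contourArea)[:,0]
    P=np.array([onz(s,u,v,.245)[:2] for u,v in c],np.float32)
    h=cv2.convexHull(P); r=cv2.minAreaRect(P);print(r, cv2.boxPoints(r).round(3).tolist())
print('mark',tri(*reds))
print('button',tri((256,230),(222,169)),onz(a,256,230,.261),onz(b,222,168.5,.261))
o=lambda s,x0,x1,y0,y1,k:cv2.resize(s['frame'][y0:y1,x0:x1],None,fx=k,fy=k,interpolation=cv2.INTER_CUBIC)
A=o(a,230,330,160,270,5);B=o(b,180,290,150,260,5)
im=np.hstack([cv2.resize(A,(400,440)),cv2.resize(B,(400,400))[:,:] if 0 else cv2.resize(o(b,180,280,150,260,4),(400,440))])
cv2.imwrite('pics/crop.png',im[:,:,::-1])
```

```text
s red [287.08333333 176.29166667] [284 173   8   8  48]
((0.762726902961731, 0.0895378515124321), (0.3576168119907379, 0.23635420203208923), 75.01605224609375) [[0.6019999980926514, -0.05299999937415123], [0.8309999704360962, -0.11400000005960464], [0.9229999780654907, 0.23199999332427979], [0.6949999928474426, 0.2930000126361847]]
t red [265.27272727 222.63636364] [262 219   8   8  44]
((0.7642145752906799, 0.08982344716787338), (0.35507363080978394, 0.23515360057353973), 75.17381286621094) [[0.6050000190734863, -0.052000001072883606], [0.8320000171661377, -0.1120000034570694], [0.9229999780654907, 0.23100000619888306], [0.6959999799728394, 0.2919999957084656]]
mark [ 0.50905693 -0.03468504  0.16830719]
button [0.67912264 0.10932639 0.24754755] [0.67936499 0.11313289 0.261     ] [0.67960148 0.10753132 0.261     ]
```

View pics/crop.png

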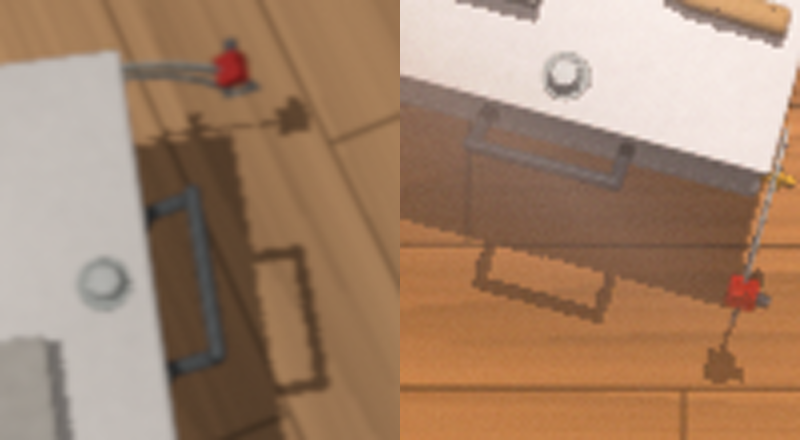

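The crops show the button at scene (255.8,230.5) and top (221.5,168.8), and the bar lying parallel to the chest front. The red clip is at scene (287,176) and top (265,223). The chest yaw is about -14.9° and the button is at about (0.680, 0.110). I'll raise and turn the tool first.

Call:
jog_arm --targets '[{"dp": [0, 0, -0.036], "delta_rot": [0, 0, -0.1877], "jaw": 0}, {"dp": [0, 0, -0.036], "delta_rot": [0, 0, -0.1877], "jaw": 0}, {"dp": [0, 0, -0.036], "delta_rot": [0, 0, -0.1877], "jaw": 0}, {"dp": [0, 0, -0.036], "delta_rot": [0, 0, -0.1877], "jaw": 0}, {"dp": [0, 0, -0.036], "delta_rot": [0, 0, -0.1877], "jaw": 0}, {"dp": [0, 0, -0.036], "delta_rot": [0, 0, -0.1877], "jaw": 0}, {"dp": [0, 0, -0.036], "delta_rot": [0, 0, -0.1877], "jaw": 0}, {"dp": [0, 0, 0], "delta_rot": [0, 0, 0], "jaw": 0}]' --newtons 10

```text
time_s: 0.9
tool_pos: [0.1998, -0.6981, 0.4115]
orientation: [[0.253, 0.967, 0.002], [0.967, -0.253, -0.005], [-0.004, 0.003, -1.0]]
contact_force: [0.4, -1.3, -0.1]
width: 0.0335
grasp_force: 0.0
```

Call:
jog_arm --targets '[{"dp": [0.06, 0.017, 0], "jaw": 0}, {"dp": [0.06, 0.017, 0], "jaw": 0}, {"dp": [0.06, 0.017, 0], "jaw": 0}, {"dp": [0.06, 0.017, 0], "jaw": 0}, {"dp": [0.06, 0.017, 0], "jaw": 0}, {"dp": [0.06, 0.017, 0], "jaw": 0}, {"dp": [0.06, 0.017, 0], "jaw": 0}, {"dp": [0.06, 0.017, 0], "jaw": 0}, {"dp": [0.06, 0.017, 0], "jaw": 0}, {"dp": [0.06, 0.017, 0], "jaw": 0}]'

```text
validation failed for argument at $.ta...
```

Every row needs `delta_rot`.

Call:
jog_arm --targets '[{"dp": [0.06, 0.017, 0], "delta_rot": [0, 0, 0], "jaw": 0}, {"dp": [0.06, 0.017, 0], "delta_rot": [0, 0, 0], "jaw": 0}, {"dp": [0.06, 0.017, 0], "delta_rot": [0, 0, 0], "jaw": 0}, {"dp": [0.06, 0.017, 0], "delta_rot": [0, 0, 0], "jaw": 0}, {"dp": [0.06, 0.017, 0], "delta_rot": [0, 0, 0], "jaw": 0}, {"dp": [0.06, 0.017, 0], "delta_rot": [0, 0, 0], "jaw": 0}, {"dp": [0.06, 0.017, 0], "delta_rot": [0, 0, 0], "jaw": 0}, {"dp": [0.06, 0.017, 0], "delta_rot": [0, 0, 0], "jaw": 0}, {"dp": [0.06, 0.017, 0], "delta_rot": [0, 0, 0], "jaw": 0}, {"dp": [0.06, 0.017, 0], "delta_rot": [0, 0, 0], "jaw": 0}]'

```text
time_s: 1.9
tool_pos: [0.4386, -0.2931, 0.4069]
orientation: [[0.259, 0.966, -0.001], [0.966, -0.259, 0.0], [0.0, -0.001, -1.0]]
contact_force: [0.5, -0.1, 0.1]
width: 0.0001
grasp_force: 0.0
```

Call:
jog_arm --targets '[{"dp": [0.06, 0.017, 0], "delta_rot": [0, 0, 0], "jaw": 0}, {"dp": [0.06, 0.017, 0], "delta_rot": [0, 0, 0], "jaw": 0}, {"dp": [0.06, 0.017, 0], "delta_rot": [0, 0, 0], "jaw": 0}, {"dp": [0.06, 0.017, 0], "delta_rot": [0, 0, 0], "jaw": 0}, {"dp": [0.06, 0.017, 0], "delta_rot": [0, 0, 0], "jaw": 0}, {"dp": [0.06, 0.017, 0], "delta_rot": [0, 0, 0], "jaw": 0}, {"dp": [0.06, 0.017, 0], "delta_rot": [0, 0, 0], "jaw": 0}, {"dp": [0.06, 0.017, 0], "delta_rot": [0, 0, 0], "jaw": 0}, {"dp": [0.04, 0.012, 0], "delta_rot": [0, 0, 0], "jaw": 0}, {"dp": [0, 0, 0], "delta_rot": [0, 0, 0], "jaw": 0}, {"dp": [0, 0, 0], "delta_rot": [0, 0, 0], "jaw": 0}]'

```text
time_s: 3.0
tool_pos: [0.6457, 0.0538, 0.4063]
orientation: [[0.257, 0.966, -0.002], [0.966, -0.257, -0.0], [-0.001, -0.002, -1.0]]
contact_force: [0.2, -1.7, -0.0]
width: 0.0006
grasp_force: 0.0
```

Run:
```python
from h import *
w=snap('wrist','w1')
from scipy.optimize import least_squares
a=load('s0');b=load('t0')
yaw=np.radians(-14.9);ex=np.array([np.cos(yaw),np.sin(yaw),0]);ey=np.array([-ex[1],ex[0],0])
H=np.array([.7635,.0897,.055])-.114*ex
def P(t,y):return H-ex*.144*np.sin(t)+ey*y+np.array([0,0,.144*np.cos(t)])
pa,pb=(287.1,176.3),(265.3,222.6)
f=lambda q:np.r_[proj(a,P(*q))-pa,proj(b,P(*q))-pb]
r=least_squares(f,[.7,-.19]);print(r.x,r.fun,H)
o=manip.get_obs();print(o['tool_pos'],o['orientation'].round(4),proj(w,np.array([.680,.1105,.261])),proj(w,o['tool_pos']))
```

```text
[ 0.76858453 -0.18764204] [-0.33479965  0.51553937  0.37169694  0.30958977] [0.65333313 0.11901314 0.055     ]
[0.64554512 0.05254456 0.40660752] [[ 2.583e-01  9.661e-01 -1.600e-03]
 [ 9.661e-01 -2.583e-01 -8.000e-04]
 [-1.200e-03 -1.400e-03 -1.000e+00]] [273.34182182 118.53291035] [253.52889396 250.15859677]
```

View pics/w1.png

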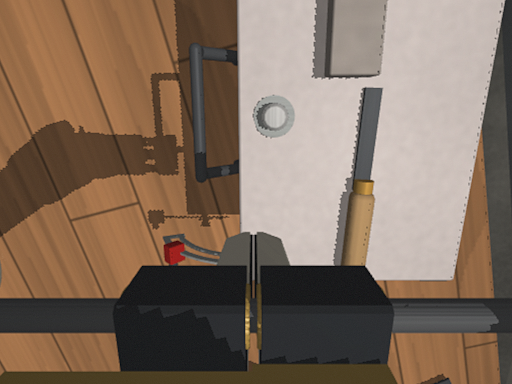

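The wrist view shows the button at (273,117), within 1.5 px of where I predicted it. The chest edge is vertical, so the tool is aligned. The marker angle is about 0.77 rad. I'll go over the button and down close to it.

Call:
jog_arm --targets '[{"dp": [0.029, 0.008, 0.03], "delta_rot": [0, 0, 0], "jaw": 0}, {"dp": [0.029, 0.008, 0.03], "delta_rot": [0, 0, 0], "jaw": 0}, {"dp": [0.029, 0.008, 0.03], "delta_rot": [0, 0, 0], "jaw": 0}, {"dp": [0, 0, 0.04], "delta_rot": [0, 0, 0], "jaw": 0}, {"dp": [0, 0, 0.04], "delta_rot": [0, 0, 0], "jaw": 0}, {"dp": [0, 0, 0], "delta_rot": [0, 0, 0], "jaw": 0}, {"dp": [0, 0, 0], "delta_rot": [0, 0, 0], "jaw": 0}]'

```text
time_s: 3.75
tool_pos: [0.6801, 0.1103, 0.2806]
orientation: [[0.259, 0.966, -0.0], [0.966, -0.259, -0.001], [-0.001, -0.0, -1.0]]
contact_force: [0.3, -0.1, 1.0]
width: -0.0001
grasp_force: 0.0
```

Call:
jog_arm --targets '[{"dp": [0, 0, 0.008], "delta_rot": [0, 0, 0], "jaw": 0}, {"dp": [0, 0, 0.008], "delta_rot": [0, 0, 0], "jaw": 0}, {"dp": [0, 0, 0.008], "delta_rot": [0, 0, 0], "jaw": 0}, {"dp": [0, 0, 0.008], "delta_rot": [0, 0, 0], "jaw": 0}, {"dp": [0, 0, 0.003], "delta_rot": [0, 0, 0], "jaw": 0}, {"dp": [0, 0, 0.003], "delta_rot": [0, 0, 0], "jaw": 0}, {"dp": [0, 0, 0], "delta_rot": [0, 0, 0], "jaw": 0}, {"dp": [0, 0, 0], "delta_rot": [0, 0, 0], "jaw": 0}]'

```text
time_s: 4.55
tool_pos: [0.6804, 0.1117, 0.2533]
orientation: [[0.257, 0.966, 0.002], [0.966, -0.257, -0.001], [-0.0, 0.002, -1.0]]
contact_force: [-4.0, -2.1, 12.1]
width: 0.0006
grasp_force: 6.4
```

Call:
jog_arm --targets '[{"dp": [0, 0, 0.002], "delta_rot": [0, 0, 0], "jaw": 0}, {"dp": [0, 0, 0], "delta_rot": [0, 0, 0], "jaw": 0}, {"dp": [0, 0, 0], "delta_rot": [0, 0, 0], "jaw": 0}]'

```text
time_s: 4.85
tool_pos: [0.6805, 0.1118, 0.2532]
orientation: [[0.258, 0.966, 0.002], [0.966, -0.258, -0.001], [-0.0, 0.003, -1.0]]
contact_force: [-6.9, -3.3, 21.9]
width: 0.0004
grasp_force: 10.9
```

Run:
```python
from h import *
o=manip.get_obs();print(o['tool_pos'],o['contact_force'])
```

```text
[0.68045855 0.11177861 0.2531888 ] [-6.88064163 -3.30928604 21.85218073]
```

The button is at its stop: 22 N, z no longer changing. I'll lift and move over the bar with the jaw at 36 mm.

Call:
jog_arm --targets '[{"dp": [0, 0, -0.02], "delta_rot": [0, 0, 0], "jaw": 0}, {"dp": [0, 0, -0.04], "delta_rot": [0, 0, 0], "jaw": 0}, {"dp": [0, 0, -0.04], "delta_rot": [0, 0, 0], "jaw": 0}, {"dp": [0, -0.041, 0], "delta_rot": [0, 0, 0], "jaw": 36}, {"dp": [0, -0.041, 0], "delta_rot": [0, 0, 0], "jaw": 36}, {"dp": [0, -0.041, 0], "delta_rot": [0, 0, 0], "jaw": 36}, {"dp": [0, 0, 0], "delta_rot": [0, 0, 0], "jaw": 36}, {"dp": [0, 0, 0], "delta_rot": [0, 0, 0], "jaw": 36}]'

```text
time_s: 5.65
tool_pos: [0.591, 0.1357, 0.3256]
orientation: [[0.256, 0.967, 0.001], [0.967, -0.256, -0.0], [-0.0, 0.001, -1.0]]
contact_force: [0.4, -0.9, -0.1]
width: 0.0342
grasp_force: 0.0
```

Run:
```python
from h import *
w=snap('wrist','w2');s=snap('scene','s2')
yaw=np.radians(-14.9);ex=np.array([np.cos(yaw),np.sin(yaw),0]);ey=np.array([-ex[1],ex[0],0])
H=np.array([.65333,.11901,.055])
o=manip.get_obs();print(o['tool_pos'],o['width'])
for t in(.0,.11,.2):
    B=H-ex*.195*np.sin(t+.2276)+np.array([0,0,.195*np.cos(t+.2276)])
    print(t,B,[proj(c,B+k*ey).round(1) for c in(w,s) for k in(-.06,.06)])
im=np.hstack([cv2.resize(w['frame'],(440,330)),cv2.resize(s['frame'][160:270,230:330],(300,330),interpolation=cv2.INTER_CUBIC)])
cv2.imwrite('pics/c2.png',im[:,:,::-1])
```

```text
[0.59190766 0.13513688 0.32505467] 0.035753965696343405
0.0 [0.61080963 0.13032379 0.24497109] [array([277.5, 273.2]), array([280.6, 127.3]), array([277.1, 208.1]), array([283.4, 248.3])]
0.11 [0.59091313 0.13561784 0.2389927 ] [array([253. , 269.8]), array([252.8, 126.9]), array([283.8, 207.9]), array([290.4, 247.7])]
0.2 [0.57518479 0.13980283 0.23244291] [array([234.4, 266.2]), array([231.8, 126.3]), array([289.1, 207.8]), array([295.8, 247.4])]
```

View pics/c2.png

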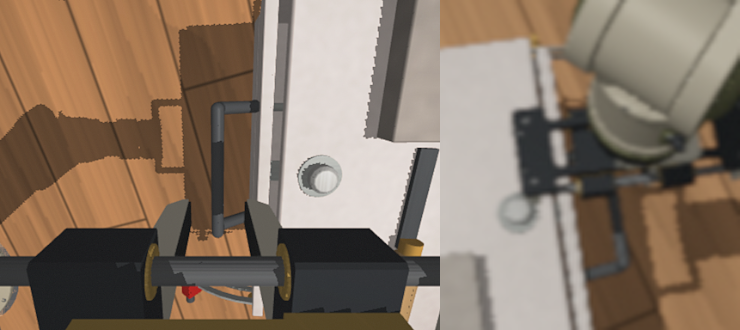

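The flap is ajar. In the wrist view the bar is at column ~254 (full resolution), which matches 0.11 rad, and it is centred between the fingers. I'll descend with the jaw at 28 mm and close.

Call:
jog_arm --targets '[{"dp": [0, 0, 0.01], "delta_rot": [0, 0, 0], "jaw": 28}, {"dp": [0, 0, 0.025], "delta_rot": [0, 0, 0], "jaw": 28}, {"dp": [0, 0, 0.025], "delta_rot": [0, 0, 0], "jaw": 28}, {"dp": [0, 0, 0.025], "delta_rot": [0, 0, 0], "jaw": 28}, {"dp": [0, 0, 0.025], "delta_rot": [0, 0, 0], "jaw": 28}, {"dp": [0, 0, 0.025], "delta_rot": [0, 0, 0], "jaw": 28}, {"dp": [0, 0, 0.003], "delta_rot": [0, 0, 0], "jaw": 28}, {"dp": [0, 0, 0], "delta_rot": [0, 0, 0], "jaw": 28}]'

```text
time_s: 6.55
tool_pos: [0.5911, 0.1354, 0.2208]
orientation: [[0.257, 0.966, -0.002], [0.966, -0.257, -0.0], [-0.0, -0.002, -1.0]]
contact_force: [-0.6, -0.1, 0.3]
width: 0.028
grasp_force: 0.0
```

Call:
jog_arm --targets '[{"dp": [0, 0, 0], "delta_rot": [0, 0, 0], "jaw": 0}, {"dp": [0, 0, 0], "delta_rot": [0, 0, 0], "jaw": 0}, {"dp": [0, 0, 0], "delta_rot": [0, 0, 0], "jaw": 0}, {"dp": [0, 0, 0], "delta_rot": [0, 0, 0], "jaw": 0}]' --newtons 20

```text
time_s: 6.95
tool_pos: [0.5913, 0.1357, 0.2224]
orientation: [[0.257, 0.966, 0.001], [0.966, -0.257, 0.0], [0.001, 0.001, -1.0]]
contact_force: [-0.9, -0.4, 3.7]
width: 0.0109
grasp_force: 20.0
```

Run:
```python
import numpy as np
t=np.linspace(.11,.75,21)+.2276
y=-.195*np.sin(t);z=-.195*np.cos(t)
for a,b in zip(np.diff(y)/.75,np.diff(z)/.75):print(round(a,4),round(b,4))
```

```text
-0.0078 0.0029
-0.0077 0.0031
-0.0076 0.0034
-0.0075 0.0036
-0.0074 0.0039
-0.0072 0.0041
-0.0071 0.0043
-0.007 0.0045
-0.0068 0.0048
-0.0067 0.005
-0.0065 0.0052
-0.0063 0.0054
-0.0062 0.0056
-0.006 0.0058
-0.0058 0.006
-0.0056 0.0062
-0.0054 0.0063
-0.0052 0.0065
-0.005 0.0067
-0.0048 0.0068
```

Call:
jog_arm --targets '[{"dp": [0, -0.0078, 0.0029], "delta_rot": [0, 0, 0], "jaw": 0}, {"dp": [0, -0.0077, 0.0031], "delta_rot": [0, 0, 0], "jaw": 0}, {"dp": [0, -0.0076, 0.0034], "delta_rot": [0, 0, 0], "jaw": 0}, {"dp": [0, -0.0075, 0.0036], "delta_rot": [0, 0, 0], "jaw": 0}, {"dp": [0, -0.0074, 0.0039], "delta_rot": [0, 0, 0], "jaw": 0}, {"dp": [0, -0.0072, 0.0041], "delta_rot": [0, 0, 0], "jaw": 0}, {"dp": [0, -0.0071, 0.0043], "delta_rot": [0, 0, 0], "jaw": 0}, {"dp": [0, -0.007, 0.0045], "delta_rot": [0, 0, 0], "jaw": 0}, {"dp": [0, -0.0068, 0.0048], "delta_rot": [0, 0, 0], "jaw": 0}, {"dp": [0, -0.0067, 0.005], "delta_rot": [0, 0, 0], "jaw": 0}, {"dp": [0, 0, 0], "delta_rot": [0, 0, 0], "jaw": 0}]'

```text
time_s: 8.05
tool_pos: [0.5372, 0.1501, 0.1912]
orientation: [[0.256, 0.967, -0.001], [0.967, -0.256, 0.0], [-0.0, -0.001, -1.0]]
contact_force: [-0.7, 2.4, -3.6]
width: 0.0115
grasp_force: 20.0
```

Call:
jog_arm --targets '[{"dp": [0, -0.0065, 0.0052], "delta_rot": [0, 0, 0], "jaw": 0}, {"dp": [0, -0.0063, 0.0054], "delta_rot": [0, 0, 0], "jaw": 0}, {"dp": [0, -0.0062, 0.0056], "delta_rot": [0, 0, 0], "jaw": 0}, {"dp": [0, -0.006, 0.0058], "delta_rot": [0, 0, 0], "jaw": 0}, {"dp": [0, -0.0058, 0.006], "delta_rot": [0, 0, 0], "jaw": 0}, {"dp": [0, -0.0056, 0.0062], "delta_rot": [0, 0, 0], "jaw": 0}, {"dp": [0, -0.0054, 0.0063], "delta_rot": [0, 0, 0], "jaw": 0}, {"dp": [0, -0.0052, 0.0065], "delta_rot": [0, 0, 0], "jaw": 0}, {"dp": [0, -0.005, 0.0067], "delta_rot": [0, 0, 0], "jaw": 0}, {"dp": [0, -0.0048, 0.0068], "delta_rot": [0, 0, 0], "jaw": 0}, {"dp": [0, 0, 0], "delta_rot": [0, 0, 0], "jaw": 0}, {"dp": [0, 0, 0], "delta_rot": [0, 0, 0], "jaw": 0}]'

```text
time_s: 9.25
tool_pos: [0.4967, 0.1606, 0.1462]
orientation: [[0.257, 0.966, -0.001], [0.966, -0.257, -0.0], [-0.0, -0.001, -1.0]]
contact_force: [-0.0, 2.9, -2.7]
width: 0.0112
grasp_force: 20.0
```

Run:
```python
from h import *
w=snap('wrist','w3');s=snap('scene','s3');t=snap('top','t3')
o=manip.get_obs();print(o['tool_pos'],o['width'],o['contact_force'],o['grasp_force'])
H=np.array([.65333,.11901]);yaw=np.radians(-14.9)
d=o['tool_pos'][:2]-H; out=-d@[np.cos(yaw),np.sin(yaw)];hh=o['tool_pos'][2]+.0175-.055
print('theta',np.arctan2(out,hh)-.2276,np.arcsin(out/.195)-.2276,np.hypot(out,hh))
r=lambda im:cv2.resize(im,(400,300),interpolation=cv2.INTER_CUBIC)
im=np.vstack([np.hstack([r(s['frame'][150:225,240:340]),r(t['frame'][170:245,210:310])]),np.hstack([r(w['frame']),r(s['frame'])])])
cv2.imwrite('pics/c3.png',im[:,:,::-1])
```

```text
[0.49687538 0.16059085 0.14650171] 0.011335157524659058 [-0.0963617   3.20519223 -2.7295566 ] 20.001198649406433
theta 0.75059848832891 0.7518369558991049 0.19516245911296226
```

View pics/c3.png

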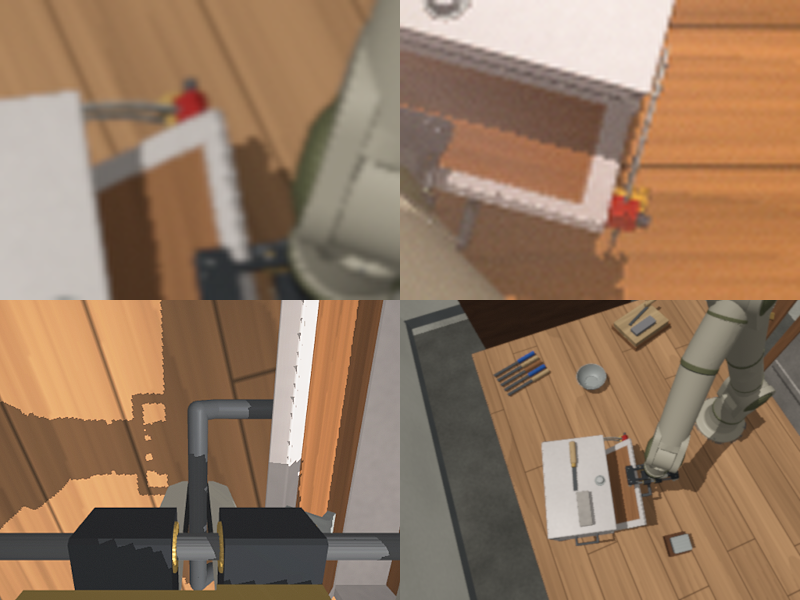

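The views show the flap's brass wing nut right beside the red marker: scene crop around (180,100), top crop around (630,205). The tool pose gives a flap angle of about 0.75 rad. The two marker estimates are 0.77, and 0.76 after correcting for the centroid being seen from above. I'll let it settle briefly, then hand in.

Call:
jog_arm --targets '[{"dp": [0, -0.001, 0.001], "delta_rot": [0, 0, 0], "jaw": 0}, {"dp": [0, 0, 0], "delta_rot": [0, 0, 0], "jaw": 0}, {"dp": [0, 0, 0], "delta_rot": [0, 0, 0], "jaw": 0}, {"dp": [0, 0, 0], "delta_rot": [0, 0, 0], "jaw": 0}, {"dp": [0, 0, 0], "delta_rot": [0, 0, 0], "jaw": 0}, {"dp": [0, 0, 0], "delta_rot": [0, 0, 0], "jaw": 0}]'

```text
time_s: 10.0
tool_pos: [0.4965, 0.1607, 0.1458]
orientation: [[0.257, 0.966, 0.0], [0.966, -0.257, -0.0], [0.0, 0.0, -1.0]]
contact_force: [0.6, 3.0, -1.7]
width: 0.0115
grasp_force: 20.0
```

```bash
python3 -c "
from station import manip
print(manip.finish_job())"
```

```text
the job is handed in; nothing more can be done
None
```

I pressed the button to its stop, eased the flap down to about 0.76 rad, where I measured the red marker (0.76–0.77 rad), and handed the job in at about 10 s with the fingers still gripping the bar at 20 N; no verdict was returned.

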